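# Find the empty bay of the gear case and push its cover open

## Task

One of the four bays in the black gear case is empty: press down on the pad at the far side of each cover in turn, without leaning hard on the ones that sit firm, until you find the cover that rocks. Push that cover open, all the way up to its stop, and leave it standing open with the other three shut. Work only with the fingertips: do not pick up or shift the gears and other parts lying about.

Things in the scene. Friction and masses are not known exactly. Their poses are not given: they have to be found in the camera images.
- case: Low black case with aluminium edges, fixed to the bench, 90 mm high, 570 mm along y. Origin on the bench under the middle of the row of covers; x to the far side, y left along the row, z up. Near face x = -118 mm, far face x = +148 mm. Four bays at x = 0, y = +-187.5 and +-62.5 mm, each 116 (x) by 106 (y) mm, 80 deep, with identical aluminium covers, their tops 1 mm below the deck.
- cover1 (a joint): Tilt (rad) of the cover at y = +187.5 mm (leftmost): 110 (x) by 100 (y) by 5 mm, pivoting on its middle line 86.5 mm above the bench. 0 = shut; grows as the far half goes down and the near half up; stop at 1.35. Over gears it sits firm (at most 0.07, about 2 to 3 mm at the far edge); over the empty bay it rocks, needs about 2 N at the pad, has no spring and stays where left.
- cover2 (a joint): Tilt (rad) of the cover at y = +62.5 mm: 110 (x) by 100 (y) by 5 mm, pivoting on its middle line 86.5 mm above the bench. 0 = shut; grows as the far half goes down and the near half up; stop at 1.35. Over gears it sits firm (at most 0.07, about 2 to 3 mm at the far edge); over the empty bay it rocks, needs about 2 N at the pad, has no spring and stays where left.
- cover3 (a joint): Tilt (rad) of the cover at y = -62.5 mm: 110 (x) by 100 (y) by 5 mm, pivoting on its middle line 86.5 mm above the bench. 0 = shut; grows as the far half goes down and the near half up; stop at 1.35. Over gears it sits firm (at most 0.07, about 2 to 3 mm at the far edge); over the empty bay it rocks, needs about 2 N at the pad, has no spring and stays where left.
- cover4 (a joint): Tilt (rad) of the cover at y = -187.5 mm (rightmost): 110 (x) by 100 (y) by 5 mm, pivoting on its middle line 86.5 mm above the bench. 0 = shut; grows as the far half goes down and the near half up; stop at 1.35. Over gears it sits firm (at most 0.07, about 2 to 3 mm at the far edge); over the empty bay it rocks, needs about 2 N at the pad, has no spring and stays where left.
- cover1_pad (a point): Centre of the round black rubber press pad (22 mm across, flush) on top of the far half of cover 1, 38 mm beyond the pivot line; it moves with the cover. Axes as the case when shut.
- cover1_lip (a point): Middle of the near edge of cover 1, 55 mm from the pivot line on the robot's side, at mid thickness; as the cover tilts it rises and swings on a 55 mm arc towards the far side: push it along that arc, a level push may bind. Axes as the case when shut.
- cover2_pad (a point): Centre of the round black rubber press pad (22 mm across, flush) on top of the far half of cover 2, 38 mm beyond the pivot line; it moves with the cover. Axes as the case when shut.
- cover2_lip (a point): Middle of the near edge of cover 2, 55 mm from the pivot line on the robot's side, at mid thickness; as the cover tilts it rises and swings on a 55 mm arc towards the far side: push it along that arc, a level push may bind. Axes as the case when shut.
- cover3_pad (a point): Centre of the round black rubber press pad (22 mm across, flush) on top of the far half of cover 3, 38 mm beyond the pivot line; it moves with the cover. Axes as the case when shut.
- cover3_lip (a point): Middle of the near edge of cover 3, 55 mm from the pivot line on the robot's side, at mid thickness; as the cover tilts it rises and swings on a 55 mm arc towards the far side: push it along that arc, a level push may bind. Axes as the case when shut.
- cover4_pad (a point): Centre of the round black rubber press pad (22 mm across, flush) on top of the far half of cover 4, 38 mm beyond the pivot line; it moves with the cover. Axes as the case when shut.
- cover4_lip (a point): Middle of the near edge of cover 4, 55 mm from the pivot line on the robot's side, at mid thickness; as the cover tilts it rises and swings on a 55 mm arc towards the far side: push it along that arc, a level push may bind. Axes as the case when shut.
- gear_large: Loose steel gear lying flat on the far strip of the case deck, 72 mm across, 26 mm high with its hub. Leave it. Origin: centre of its underside.
- gear_small: Loose steel gear lying flat on the far strip of the case deck, 50 mm across, 24 mm high with its hub. Leave it. Origin: centre of its underside.
- bearing: Loose ball bearing lying flat on the near strip of the case deck, 34 mm across, 12 mm high. Leave it. Origin: centre of its underside.
- socket: Loose steel wrench socket standing on the near strip of the case deck, 24 mm across, 30 mm high. Leave it. Origin: centre of its underside.
- spray_can: Spray can standing on the bench right of the case, 60 mm across, 170 mm high. Leave it. Origin: centre of its underside.
- shaft: Stepped gearbox shaft lying on two rubber feet on the bench left of the case, along its own x, 260 mm long, up to 44 mm across, 48 mm high. Leave it. Origin: centre of its underside.

How it is judged:
By the outcome, as a careful person would: the job done as asked, in the order asked, and still so for the second after the job is handed in, with the robot touching nothing.
It also fails if it takes over 48 s, if anything falls off the work surface, if the arm or the gripper's body presses on something with over 40 N, if the wrist force passes 120 N, or if a joint passes its speed limit or range.

## Robot

A 7-joint arm with a two-finger parallel gripper is mounted at the origin on the work surface. World frame = base frame: x ahead of the robot, y to its left, z up, the work surface at z = 0. Lengths are in mm, angles in rad, forces in N, time in s.
With the tool pointing down it reaches from about 400 to 850 mm from the base axis. Payload 6.9 kg.
Tool frame: the origin (TCP) lies midway between the tips of the shut fingers; the grasp point (between the pads) lies 19 mm behind it; y points along the fingers, x is the direction in which the jaws open and shut, and the axes are right-handed (so a half turn about y gives the same grasp; the last joint's range is limited). The gripper opens to 85 mm and grips with 20 to 120 N. Pads are 22 mm wide; open, the fingers measure 114 mm over their backs; the gripper's body (76 mm by 85 mm) begins 54 mm behind the grasp point. The pads swing forward as they close: fully open they stand 13 mm farther back than shut.
Start: joints at [-1.163, 0.507, -0.238, 1.5, 0.126, 1.149, -0.155], TCP at [185.793, 596.735, 231.275] pointing down, gripper open.
Joint ranges: [-3.08, 3.08], [-0.24, 2.05], [-1.43, 1.35], [0, 2.5], [-1.52, 4.66], [0.17, 1.96], [-2.89, 2.89]. Speed limits (rad/s): [2.39, 2.39, 3.14, 3.14, 3.14, 3.14, 3.14].

## Interface

Orientations are given as [roll, pitch, yaw] about the fixed x, y, z axes, in that order (R = Rz(yaw) Ry(pitch) Rx(roll)).
In Python, from rig import robot, optics gives the robot as it stands.
- The arm moves only by the tool move_arm, never from a script. Its arguments are lists of equal length, an entry for each row: "twist": the turn, a rotation vector about the world's x, y, z in rad, a list of three; "offset": the shift along the world's x, y, z in m, a list of three; "fingers": the closure, from 0 (fully open) to 1 (shut). In form: {"twist": [[rx, ry, rz], ...], "offset": [[dx, dy, dz], ...], "fingers": [fingers, ...]}. A call has 1 to 10 rows; each row is the pose to reach, as a shift and turn from the pose commanded when the call began; what a row does not reach only later rows make up. A row lasts 1/12 s, in which the tool goes at most 41.7 mm and 7.16 degrees, less where a joint would pass 70% of its speed; a pose out of reach is approached as far as the arm can. A call with a gripper value outside its range is refused whole. The fingers move at their own pace and stop on an object; "newtons" is the grip in N (left out, the last holds). Time passes only in rows, so rows that repeat a pose let the fingers close. It gives the time, the measured TCP pose, the force and the opening at its end, in the units of the state.
- robot.read_state(): the state, without advancing time (a new reading comes with each control period).
- optics.snapshot(name): name is "scene" or "top"; returns a dict with "image" (384x512x3 uint8, red, green, blue), "depth" (384x512 float32, mm along the optical axis (not along the pixel's ray), 0 where there is no reading), "K" (3x3 intrinsics, pixels), "T" (4x4, takes a point from camera to world coordinates). Camera axes: x right, y down, z forward; pixel columns grow to the right and rows downward; lengths in mm; the calibration is good to about 2 mm. A picture is of the moment at which its call begins.
- robot.hand_in(): hands the job in, once; it reports no verdict.
The state is a dict: "t": time; "joint_positions": joint angles; "dq": joint speeds; "tau": joint torques, N m; "position": TCP position; "tool_rot": TCP orientation; "wrist_force": force on the tool from outside, world axes, zero at the start; "wrist_torque": the same for the moment, N m; "grip_width": finger opening in mm.
Only numpy, scipy, OpenCV 4.12 (cv2) and the standard library are available. Lean on these libraries where they do the work, as an engineer would, in place of code of your own. Each camera call takes 0.05 s, during which the arm holds its last target. There are 200 camera calls.

## Working session

There is one attempt and no reset: what is moved stays moved. The work goes in short steps, Python scripts to look and compute and a tool call to move; the robot and the scene stay as the last step left them, time stands still between calls to the robot, and variables do not carry over. Pictures are saved under pics/ and viewed, on a budget of 10 in all, crops included, one or two more only if the job needs it, and the job is handed in when it is done.

Besides the shell and the picture viewer there is one more tool, called after "Call:" by a JSON object that holds its "fn" and its "kwargs". move_arm: Moves the arm, as the interface text tells. Its arguments: {"type":"object","properties":{"twist":{"type":"array","items":{"type":"array","items":{"type":"number"}}},"offset":{"type":"array","items":{"type":"array","items":{"type":"number"}}},"fingers":{"type":"array","items":{"type":"number"}},"newtons":{"type":"number"}},"required":["twist","offset","fingers"]}

```bash
mkdir -p pics; ls; python3 - <<'E'
from rig import robot, optics
import cv2,numpy as np
for n in("scene","top"):
    s=optics.snapshot(n); cv2.imwrite(f"pics/{n}0.png",s["image"][:,:,::-1]); np.savez(f"{n}0.npz",**s); print(n,s["K"].tolist(),s["T"].round(3).tolist())
st=robot.read_state(); print({k:np.round(v,3).tolist() for k,v in st.items()})
E
```

```text
pics
scene [[443.32508690466267, 0.0, 258.6330794696222], [0.0, 443.32508690466267, 189.61650744023498], [0.0, 0.0, 1.0]] [[-0.842, 0.454, -0.29, 956.391], [0.539, 0.706, -0.459, 595.554], [-0.004, -0.543, -0.84, 1194.983], [0.0, 0.0, 0.0, 1.0]]
top [[404.6185862081187, 0.0, 255.8458389877008], [0.0, 404.6185862081187, 188.09454327219572], [0.0, 0.0, 1.0]] [[-0.021, -0.995, 0.095, 447.376], [-0.999, 0.023, 0.026, -6.589], [-0.028, -0.094, -0.995, 1306.37], [0.0, 0.0, 0.0, 1.0]]
{'t': 0.1, 'joint_positions': [-1.163, 0.508, -0.238, 1.501, 0.126, 1.149, -0.155], 'dq': [-0.0, -0.002, 0.001, -0.003, -0.002, 0.001, 0.0], 'tau': [-0.005, -62.184, -2.195, -25.02, 0.012, 0.008, -0.0], 'position': [185.721, 596.298, 230.522], 'tool_rot': [-1.571, 0.002, 1.269], 'wrist_force': [1.465, 0.504, 1.367], 'wrist_torque': [-0.064, 0.001, -0.017], 'grip_width': 85.327}
```

View pics/scene0.png

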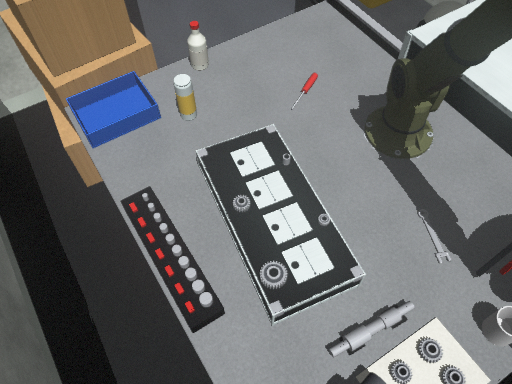

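View pics/top0.png

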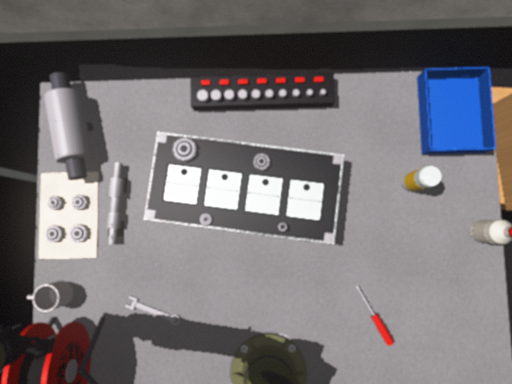

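The scene view shows the case with four light covers, from about (251,158) to (307,261). In the top view the covers run from (183,184) on the left to (305,199) on the right, with black pads on their far (upper) side. The gears lie on the far strip at (184,149) and (261,161), the bearing and socket on the near strip at (206,219) and (283,227).

```bash
cat > h.py <<'E'
import numpy as np,cv2
def ray(s,p):
    d=s["T"][:3,:3]@np.linalg.inv(s["K"])@np.r_[p,1]; return s["T"][:3,3],d
def plane(s,p,z):
    o,d=ray(s,p); return o+d*(z-o[2])/d[2]
def tri(s1,p1,s2,p2):
    (a,d),(b,e)=ray(s1,p1),ray(s2,p2); d=d/np.linalg.norm(d);e=e/np.linalg.norm(e)
    t=np.linalg.lstsq(np.c_[d,-e],b-a,rcond=None)[0]; P,Q=a+t[0]*d,b+t[1]*e
    return (P+Q)/2,np.linalg.norm(P-Q)
E
python3 - <<'E'
from h import *
S={n:dict(np.load(f"{n}0.npz")) for n in("scene","top")}
roi={"scene":(220,130,340,290),"top":(155,155,335,228)}
res={}
for n,s in S.items():
    g=cv2.cvtColor(s["image"],cv2.COLOR_RGB2GRAY); x0,y0,x1,y1=roi[n]
    m=np.zeros_like(g); m[y0:y1,x0:x1]=(g[y0:y1,x0:x1]>170)*255
    cs,_=cv2.findContours(m,cv2.RETR_EXTERNAL,cv2.CHAIN_APPROX_NONE)
    L=[]
    for c in cs:
        if cv2.contourArea(c)<400: continue
        h=cv2.convexHull(c); r=cv2.minAreaRect(h); k=np.zeros_like(g); cv2.fillConvexPoly(k,h,255)
        k=cv2.erode(k,np.ones((5,5)))
        b=((g<100)&(k>0)).astype(np.uint8)
        nn,lb,stt,cen=cv2.connectedComponentsWithStats(b)
        i=1+np.argmax(stt[1:,4]) if nn>1 else 0
        M=cv2.moments(h); L.append((np.array([M['m10']/M['m00'],M['m01']/M['m00']]),cen[i],stt[i,4]))
    L.sort(key=lambda q:q[0][0],reverse=(n=="scene")); res[n]=L
    for c,p,a in L: print(n,c.round(1),p.round(1),a,plane(s,c,89).round(1),plane(s,p,89).round(1))
for a,b in zip(res["scene"],res["top"]):
    for j in(0,1): P,e=tri(S["scene"],a[j],S["top"],b[j]); print("tri",P.round(1),round(e,1))
C=[(plane(S["scene"],a[0],89)+plane(S["top"],b[0],89))/2 for a,b in zip(res["scene"],res["top"])]
C=np.array(C); d=(C[0]-C[3])[:2]; print("centre",C.mean(0),"yaw",np.arctan2(-d[0],d[1]),np.linalg.norm(d))
E
```

```text
scene [307.2 260. ] [294.9 264.6] 36 [586.2 251.6  89. ] [621.8 244.6  89. ]
scene [286.9 222.7] [274.9 227.1] 31 [567.6 128.1  89. ] [603.7 121.3  89. ]
scene [273.2 273.1] [273.  274.3] 84 [683.9 233.3  89. ] [686.3 236.   89. ]
scene [268.4 189.1] [256.8 193. ] 27 [549.3   5.   89. ] [585.5  -2.1  89. ]
scene [251.6 158.4] [240.4 161.9] 25 [ 530.6 -118.5   89. ] [ 567.  -125.8   89. ]
top [181.8 183.9] [183.6 171.4] 13 [581.1 250.6  89. ] [619.4 244.9  89. ]
top [222.5 189. ] [224.4 176.6] 13 [562.6 126.6  89. ] [600.3 120.5  89. ]
top [263.5 194.2] [265.1 181.5] 15 [543.9   2.9  89. ] [582.3  -2.9  89. ]
top [304.7 199.4] [306.3 186.5] 14 [ 525.3 -120.5   89. ] [ 564.3 -126.5   89. ]
tri [583.  250.8  83.1] 3.2
tri [620.4 244.7  87.1] 2.1
tri [564.3 126.4  82.8] 2.8
tri [601.6 120.2  84.9] 2.1
tri [ 566.8   28.2 -472.1] 59.9
tri [ 600.9   36.9 -401.9] 104.7
tri [ 510.9 -111.4  -79.3] 70.3
tri [ 554.3 -117.6  -74.3] 71.0
centre [574.99779573 109.69613074  89.        ] yaw -0.1487971462173152 312.3011372702812
```

Call:
{"fn": "move_arm", "kwargs": {"twist": [[0,0,0.153],[0,0,0.153],[0,0,0.153],[0,0,0.153],[0,0,0.153],[0,0,0.153],[0,0,0.153],[0,0,0.153],[0,0,0.153],[0,0,0.153]], "offset": [[0.435,-0.352,-0.06],[0.435,-0.352,-0.06],[0.435,-0.352,-0.06],[0.435,-0.352,-0.06],[0.435,-0.352,-0.06],[0.435,-0.352,-0.06],[0.435,-0.352,-0.06],[0.435,-0.352,-0.06],[0.435,-0.352,-0.06],[0.435,-0.352,-0.06]], "fingers": [1,1,1,1,1,1,1,1,1,1]}}

```text
t: 0.93
position: [509.0, 334.4, 186.4]
tool_rot: [-1.57, 0.0, 1.422]
wrist_force: [0.3, 1.0, -0.2]
grip_width: 0.3
```

Call:
{"fn": "move_arm", "kwargs": {"twist": [[0,0,0],[0,0,0],[0,0,0],[0,0,0],[0,0,0],[0,0,0],[0,0,0]], "offset": [[0.056,-0.045,0],[0.112,-0.09,0],[0.112,-0.09,-0.04],[0.112,-0.09,-0.076],[0.112,-0.09,-0.076],[0.112,-0.09,-0.076],[0.112,-0.09,-0.076]], "fingers": [1,1,1,1,1,1,1]}}

```text
t: 1.52
position: [619.1, 245.9, 109.8]
tool_rot: [-1.568, 0.001, 1.421]
wrist_force: [-0.4, 0.9, 0.5]
grip_width: -0.3
```

```bash
python3 - <<'E'
from rig import robot, optics
import cv2,numpy as np
s=optics.snapshot("scene"); i=s["image"][120:320,180:380]
cv2.imwrite("pics/p1.png",cv2.resize(i,None,fx=3,fy=3,interpolation=cv2.INTER_CUBIC)[:,:,::-1])
st=robot.read_state(); print({k:np.round(st[k],3).tolist() for k in("t","position","tool_rot","wrist_force","dq")})
E
```

```text
{'t': 1.567, 'position': [619.425, 247.31, 111.377], 'tool_rot': [-1.57, -0.001, 1.423], 'wrist_force': [-0.483, 0.515, 1.004], 'dq': [-0.016, -0.031, -0.011, -0.017, -0.002, -0.002, 0.0]}
```

View pics/p1.png

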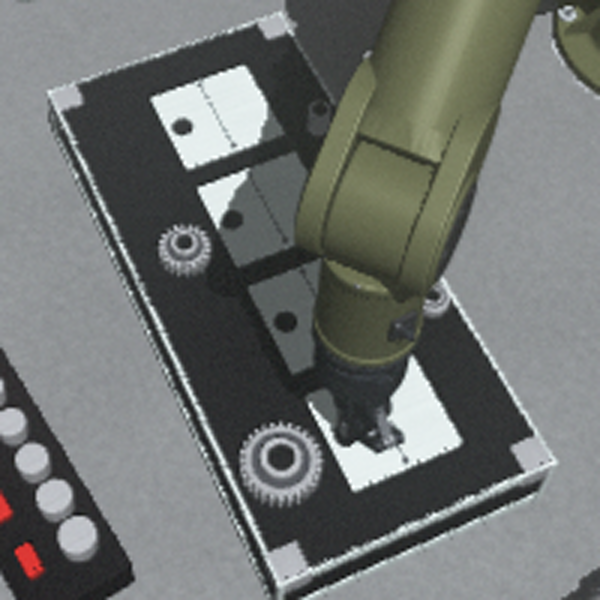

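The view shows the shut fingertips at about (375,435) above the far half of cover 1, clear of the large gear at (280,460). I'll go down slowly.

Call:
{"fn": "move_arm", "kwargs": {"twist": [[0,0,0],[0,0,0],[0,0,0]], "offset": [[0.001,-0.001,-0.01],[0.001,-0.001,-0.018],[0.001,-0.001,-0.018]], "fingers": [1,1,1]}}

```text
t: 1.82
position: [619.8, 245.7, 92.0]
tool_rot: [-1.57, 0.001, 1.423]
wrist_force: [-1.6, -1.2, 0.1]
grip_width: -0.1
```

Call:
{"fn": "move_arm", "kwargs": {"twist": [[0,0,0],[0,0,0]], "offset": [[0,0,-0.0015],[0,0,-0.0015]], "fingers": [1,1]}}

```text
t: 1.98
position: [620.7, 245.5, 91.5]
tool_rot: [-1.571, -0.0, 1.423]
wrist_force: [-0.3, -0.2, 0.7]
grip_width: 0.1
```

Call:
{"fn": "move_arm", "kwargs": {"twist": [[0,0,0],[0,0,0]], "offset": [[0,0,-0.0015],[0,0,-0.0015]], "fingers": [1,1]}}

```text
t: 2.15
position: [620.9, 245.3, 90.0]
tool_rot: [-1.571, -0.0, 1.422]
wrist_force: [-0.8, -0.0, 0.0]
grip_width: -0.2
```

Call:
{"fn": "move_arm", "kwargs": {"twist": [[0,0,0],[0,0,0]], "offset": [[0,0,-0.0015],[0,0,-0.0015]], "fingers": [1,1]}}

```text
t: 2.32
position: [621.1, 245.2, 88.5]
tool_rot: [-1.571, -0.0, 1.422]
wrist_force: [0.2, 0.3, 0.7]
grip_width: -0.2
```

Call:
{"fn": "move_arm", "kwargs": {"twist": [[0,0,0],[0,0,0]], "offset": [[0,0,-0.001],[0,0,-0.001]], "fingers": [1,1]}}

```text
t: 2.48
position: [621.2, 245.3, 88.2]
tool_rot: [-1.572, -0.0, 1.422]
wrist_force: [-1.2, -0.6, 5.1]
grip_width: -0.0
```

Call:
{"fn": "move_arm", "kwargs": {"twist": [[0,0,0],[0,0,0]], "offset": [[0,0,-0.0008],[0,0,-0.0008]], "fingers": [1,1]}}

```text
t: 2.65
position: [621.2, 245.3, 88.1]
tool_rot: [-1.572, -0.001, 1.422]
wrist_force: [-2.3, -1.1, 9.8]
grip_width: -0.1
```

Cover 1 is firm: about 10 N with almost no travel. On to cover 2.

Call:
{"fn": "move_arm", "kwargs": {"twist": [[0,0,0],[0,0,0],[0,0,0],[0,0,0],[0,0,0],[0,0,0],[0,0,0],[0,0,0]], "offset": [[0,0,0.02],[-0.006,-0.041,0.02],[-0.012,-0.082,0.02],[-0.019,-0.124,0.02],[-0.019,-0.124,0.012],[-0.019,-0.124,0.005],[-0.019,-0.124,0.004],[-0.019,-0.124,0.004]], "fingers": [1,1,1,1,1,1,1,1]}}

```text
t: 3.32
position: [601.5, 122.9, 90.0]
tool_rot: [-1.57, -0.001, 1.424]
wrist_force: [-0.4, 0.5, -0.4]
grip_width: 0.3
```

Call:
{"fn": "move_arm", "kwargs": {"twist": [[0,0,0],[0,0,0]], "offset": [[0,0,-0.0015],[0,0,-0.0015]], "fingers": [1,1]}}

```text
t: 3.48
position: [602.0, 123.0, 89.1]
tool_rot: [-1.571, -0.001, 1.424]
wrist_force: [0.3, -0.3, -0.3]
grip_width: -0.2
```

Call:
{"fn": "move_arm", "kwargs": {"twist": [[0,0,0],[0,0,0]], "offset": [[0,0,-0.0015],[0,0,-0.0015]], "fingers": [1,1]}}

```text
t: 3.65
position: [602.1, 122.8, 88.2]
tool_rot: [-1.572, -0.001, 1.423]
wrist_force: [-1.7, 1.6, 3.8]
grip_width: -0.5
```

Call:
{"fn": "move_arm", "kwargs": {"twist": [[0,0,0],[0,0,0]], "offset": [[0,0,-0.0015],[0,0,-0.0015]], "fingers": [1,1]}}

```text
t: 3.82
position: [602.1, 122.8, 88.0]
tool_rot: [-1.572, -0.002, 1.423]
wrist_force: [-3.3, 1.3, 14.2]
grip_width: 0.4
```

Cover 2 is firm too. Next is cover 3.

Call:
{"fn": "move_arm", "kwargs": {"twist": [[0,0,0],[0,0,0],[0,0,0],[0,0,0],[0,0,0],[0,0,0],[0,0,0],[0,0,0]], "offset": [[0,0,0.02],[-0.006,-0.041,0.02],[-0.012,-0.082,0.02],[-0.018,-0.124,0.02],[-0.018,-0.124,0.012],[-0.018,-0.124,0.005],[-0.018,-0.124,0.0035],[-0.018,-0.124,0.0035]], "fingers": [1,1,1,1,1,1,1,1]}}

```text
t: 4.48
position: [583.7, -1.0, 89.0]
tool_rot: [-1.57, -0.001, 1.424]
wrist_force: [-1.1, -0.5, -0.2]
grip_width: -0.3
```

Call:
{"fn": "move_arm", "kwargs": {"twist": [[0,0,0],[0,0,0]], "offset": [[0,0,-0.0015],[0,0,-0.0015]], "fingers": [1,1]}}

```text
t: 4.65
position: [584.2, -0.8, 88.3]
tool_rot: [-1.571, -0.001, 1.425]
wrist_force: [-0.2, 1.3, 0.5]
grip_width: 0.2
```

Call:
{"fn": "move_arm", "kwargs": {"twist": [[0,0,0],[0,0,0]], "offset": [[0,0,-0.001],[0,0,-0.001]], "fingers": [1,1]}}

```text
t: 4.82
position: [584.2, -0.9, 88.1]
tool_rot: [-1.572, -0.001, 1.424]
wrist_force: [-1.8, 1.6, 6.9]
grip_width: 0.1
```

Cover 3 is firm as well: 7 N with no travel. Last is cover 4.

Call:
{"fn": "move_arm", "kwargs": {"twist": [[0,0,0],[0,0,0],[0,0,0],[0,0,0],[0,0,0],[0,0,0],[0,0,0],[0,0,0]], "offset": [[0,0,0.02],[-0.006,-0.041,0.02],[-0.012,-0.082,0.02],[-0.018,-0.125,0.02],[-0.018,-0.125,0.012],[-0.018,-0.125,0.004],[-0.018,-0.125,0.0025],[-0.018,-0.125,0.0025]], "fingers": [1,1,1,1,1,1,1,1]}}

```text
t: 5.48
position: [565.9, -126.0, 89.0]
tool_rot: [-1.57, -0.001, 1.424]
wrist_force: [0.7, 0.3, -0.2]
grip_width: -0.3
```

Call:
{"fn": "move_arm", "kwargs": {"twist": [[0,0,0],[0,0,0]], "offset": [[0,0,-0.0015],[0,0,-0.0015]], "fingers": [1,1]}}

```text
t: 5.65
position: [566.4, -126.0, 88.1]
tool_rot: [-1.571, -0.001, 1.425]
wrist_force: [-0.2, 0.1, -0.5]
grip_width: 0.0
```

Call:
{"fn": "move_arm", "kwargs": {"twist": [[0,0,0],[0,0,0]], "offset": [[0,0,-0.001],[0,0,-0.001]], "fingers": [1,1]}}

```text
t: 5.82
position: [566.4, -126.7, 87.3]
tool_rot: [-1.572, -0.001, 1.424]
wrist_force: [0.9, 0.8, 0.4]
grip_width: -0.0
```

Call:
{"fn": "move_arm", "kwargs": {"twist": [[0,0,0],[0,0,0]], "offset": [[0,0,-0.0015],[0,0,-0.0015]], "fingers": [1,1]}}

```text
t: 5.98
position: [566.2, -127.4, 85.6]
tool_rot: [-1.572, -0.0, 1.423]
wrist_force: [0.0, 1.2, 1.4]
grip_width: -0.1
```

Call:
{"fn": "move_arm", "kwargs": {"twist": [[0,0,0],[0,0,0],[0,0,0]], "offset": [[0,0,-0.0015],[0,0,-0.003],[0,0,-0.003]], "fingers": [1,1,1]}}

```text
t: 6.23
position: [565.8, -127.8, 82.3]
tool_rot: [-1.571, -0.0, 1.422]
wrist_force: [0.8, 1.1, 1.1]
grip_width: 0.0
```

Cover 4 rocks: it gives about 5 mm at 1–2 N. Pressing it farther down.

Call:
{"fn": "move_arm", "kwargs": {"twist": [[0,0,0],[0,0,0],[0,0,0],[0,0,0],[0,0,0],[0,0,0],[0,0,0],[0,0,0]], "offset": [[0,0,-0.004],[0,0,-0.008],[0,0,-0.012],[0,0,-0.016],[0,0,-0.02],[0,0,-0.023],[0,0,-0.026],[0,0,-0.026]], "fingers": [1,1,1,1,1,1,1,1]}}

```text
t: 6.9
position: [565.6, -127.9, 55.8]
tool_rot: [-1.57, -0.0, 1.422]
wrist_force: [-0.7, 1.7, -0.3]
grip_width: -0.0
```

```bash
python3 - <<'E'
from rig import robot, optics
import cv2,numpy as np
s=optics.snapshot("scene"); i=s["image"][90:240,200:350]
cv2.imwrite("pics/p2.png",cv2.resize(i,None,fx=4,fy=4,interpolation=cv2.INTER_CUBIC)[:,:,::-1])
st=robot.read_state(); print({k:np.round(st[k],3).tolist() for k in("t","position","wrist_force","joint_positions")})
E
```

```text
{'t': 6.95, 'position': [565.557, -127.856, 56.023], 'wrist_force': [0.101, -0.364, 0.428], 'joint_positions': [0.315, 0.632, -0.213, 1.831, 0.195, 0.699, 1.415]}
```

View pics/p2.png

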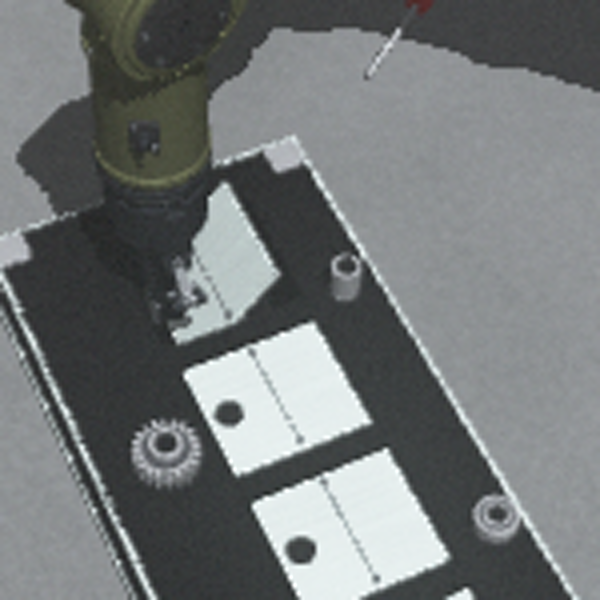

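The view shows cover 4 strongly tilted, with its near half raised around (235,250). The socket stands at (345,275) on the near strip, to the side. I'll lift out, cross over the raised lip and come down on the near side.

Call:
{"fn": "move_arm", "kwargs": {"twist": [[0,0,0],[0,0,0],[0,0,0],[0,0,0],[0,0,0],[0,0,0],[0,0,0],[0,0,0],[0,0,0],[0,0,0]], "offset": [[0,0,0.02],[0,0,0.055],[0,0,0.09],[0,0,0.11],[-0.035,0.005,0.11],[-0.07,0.01,0.11],[-0.099,0.015,0.11],[-0.099,0.015,0.08],[-0.099,0.015,0.054],[-0.099,0.015,0.054]], "fingers": [1,1,1,1,1,1,1,1,1,1]}}

```text
t: 7.78
position: [464.0, -112.6, 107.7]
tool_rot: [-1.565, -0.0, 1.422]
wrist_force: [-0.4, 0.7, -1.1]
grip_width: -0.1
```

```bash
python3 - <<'E'
from rig import robot, optics
import cv2,numpy as np
s=optics.snapshot("scene"); i=s["image"][90:240,200:350]
cv2.imwrite("pics/p3.png",cv2.resize(i,None,fx=4,fy=4,interpolation=cv2.INTER_CUBIC)[:,:,::-1])
st=robot.read_state(); print({k:np.round(st[k],3).tolist() for k in("t","position","wrist_force","joint_positions")})
E
```

```text
{'t': 7.833, 'position': [465.214, -112.583, 109.341], 'wrist_force': [0.421, -0.861, 0.095], 'joint_positions': [0.358, 0.44, -0.242, 2.037, 0.161, 0.687, 1.435]}
```

View pics/p3.png

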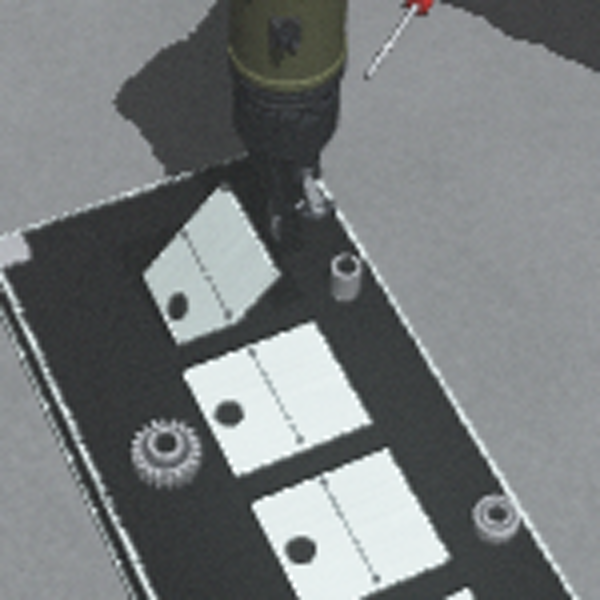

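The cover stayed tilted, and the fingers, around (300,205), stand on its near side, clear of the socket. Now I'll push along the arc.

Call:
{"fn": "move_arm", "kwargs": {"twist": [[0,0,0],[0,0,0],[0,0,0],[0,0,0],[0,0,0],[0,0,0],[0,0,0]], "offset": [[0.006,-0.001,0.002],[0.012,-0.002,0.003],[0.017,-0.0025,0.006],[0.022,-0.003,0.009],[0.027,-0.004,0.012],[0.032,-0.005,0.014],[0.032,-0.005,0.014]], "fingers": [1,1,1,1,1,1,1]}}

```text
t: 8.42
position: [501.0, -118.0, 125.4]
tool_rot: [-1.574, -0.0, 1.422]
wrist_force: [0.6, -0.5, 0.6]
grip_width: -0.0
```

Call:
{"fn": "move_arm", "kwargs": {"twist": [[0,0,0],[0,0,0],[0,0,0]], "offset": [[0.002,0,0.0005],[0.004,-0.0005,0.001],[0.004,-0.0005,0.001]], "fingers": [1,1,1]}}

```text
t: 8.67
position: [502.1, -118.1, 125.3]
tool_rot: [-1.569, -0.0, 1.422]
wrist_force: [-2.8, 0.2, 1.7]
grip_width: -0.1
```

Call:
{"fn": "move_arm", "kwargs": {"twist": [[0,0,0],[0,0,0],[0,0,0]], "offset": [[0.0015,0,0],[0.002,-0.0005,0.0005],[0.002,-0.0005,0.0005]], "fingers": [1,1,1]}}

```text
t: 8.92
position: [502.3, -118.2, 125.4]
tool_rot: [-1.565, -0.0, 1.422]
wrist_force: [-7.7, 3.0, 2.8]
grip_width: 0.0
```

Call:
{"fn": "move_arm", "kwargs": {"twist": [[0,0,0],[0,0,0],[0,0,0]], "offset": [[0.0015,0,0],[0.002,-0.0005,0.0005],[0.002,-0.0005,0.0005]], "fingers": [1,1,1]}}

```text
t: 9.17
position: [502.4, -118.2, 125.4]
tool_rot: [-1.562, -0.0, 1.422]
wrist_force: [-12.0, 4.1, 4.2]
grip_width: -0.0
```

It has reached the stop: 12 N, no motion, and the position matches the geometry for 1.35 rad. Backing away.

Call:
{"fn": "move_arm", "kwargs": {"twist": [[0,0,0],[0,0,0],[0,0,0],[0,0,0],[0,0,0],[0,0,0],[0,0,0],[0,0,0]], "offset": [[-0.005,0.001,0],[-0.012,0.002,0],[-0.025,0.004,0],[-0.045,0.007,0.01],[-0.06,0.01,0.045],[-0.06,0.01,0.085],[-0.06,0.01,0.12],[-0.06,0.01,0.12]], "fingers": [1,1,1,1,1,1,1,1]}}

```text
t: 9.83
position: [450.2, -109.9, 253.2]
tool_rot: [-1.583, 0.001, 1.422]
wrist_force: [1.4, -0.3, 0.6]
grip_width: 0.1
```

```bash
python3 - <<'E'
from rig import robot, optics
from h import *
s=optics.snapshot("scene"); np.savez("scene1.npz",**s); i=s["image"][90:300,180:390]
cv2.imwrite("pics/p4.png",cv2.resize(i,None,fx=2.8,fy=2.8,interpolation=cv2.INTER_CUBIC)[:,:,::-1])
# depth points on cover 4, in case frame; fit the tilt of the face seen
v,u=np.mgrid[0:384,0:512]; d=s["depth"]
P=np.stack([(u-s["K"][0,2])*d/s["K"][0,0],(v-s["K"][1,2])*d/s["K"][1,1],d],-1)@s["T"][:3,:3].T+s["T"][:3,3]
y=-.149; R=np.array([[np.cos(y),-np.sin(y),0],[np.sin(y),np.cos(y),0],[0,0,1]])
Q=(P-[555.8,65.7,0])@R
for k,c in enumerate((187.5,62.5,-62.5,-187.5),1):
    m=(d>0)&(abs(Q[...,1]-c)<38)&(abs(Q[...,0])<48)&(Q[...,2]<150)&(Q[...,2]>20)
    if k==4: m&=(abs(Q[...,0])<25)&(Q[...,2]>95)
    q=Q[m]; n=np.linalg.svd(q-np.median(q,0),full_matrices=False)[2][2]; n*=np.sign(n[2])
    print(k,len(q),np.median(q,0).round(1),"tilt",np.arctan2(n[0],n[2]).round(3),"zmax",q[:,2].max().round(1))
st=robot.read_state(); print({k:np.round(st[k],3).tolist() for k in("t","position","wrist_force")})
E
```

```text
1 932 [  0.5 188.5  87.9] tilt 0.02 zmax 94.9
2 810 [ 1.4 64.3 87.9] tilt 0.026 zmax 97.2
3 692 [  0.9 -62.1  87.7] tilt 0.019 zmax 94.7
4 177 [  -4.7 -187.7  121.7] tilt 1.327 zmax 144.4
{'t': 9.883, 'position': [449.23, -109.904, 250.371], 'wrist_force': [-0.634, -0.315, -0.87]}
```

View pics/p4.png

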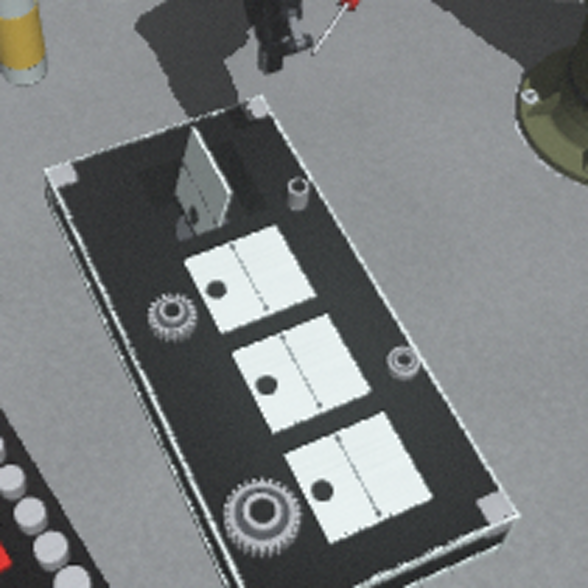

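The picture shows cover 4 standing upright at (200,185). Covers 1–3 lie flat, and the gears, bearing and socket are where they were. The gripper is clear, so I'm handing in.

```bash
python3 -c "
from rig import robot
print(robot.hand_in())"
```

```text
the job is handed in; nothing more can be done
None
```

The empty bay is under cover 4, the rightmost one. I left that cover standing open at its stop, kept the other three shut, and handed the job in at about 10 s of the 48 s allowed.

- **Finding the cover:** I pressed the pads in order, 1 to 4. Covers 1, 2 and 3 sat firm, with almost no travel at peaks of about 10, 14 and 7 N. The 14 N on cover 2 was more than I meant to use. Cover 4 gave way at 1–2 N.
- **Opening it:** I pressed cover 4 down at its pad, then crossed over its raised near edge and pushed that edge along its arc. It stopped moving with the push force at 12 N, and the fingertip position there works out to about 1.35 rad.
- **Last checks:** After I backed away, the depth image gave cover 4 a tilt of 1.33 rad. The other three read about 0.02 rad, which I take as camera calibration error since they look flat. If cover 4's reading carries the same error it would be nearer 1.31 rad. That is slightly under the contact figure, and I trust the contact more.
- **Other parts:** In the last picture the gears, bearing and socket look unmoved, and the robot is touching nothing.

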